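Secure a circuit board in the drilling fixture with a sliding retaining bar

ROBOT

A 6-joint arm with a two-finger parallel gripper is mounted at the origin on the work surface. World frame = base frame: x ahead of the robot, y to its left, z up, the work surface at z = 0. Lengths are in mm, angles in rad, forces in N, time in s.
With the tool pointing down it reaches from about 400 to 825 mm from the base axis. Payload 7 kg.
Tool frame: the origin (TCP) lies between the finger pads; the fingertips stand 11 mm ahead of it and the grasp point (between the pads) lies 8 mm behind it; z points along the fingers, y is the line along which they close (so a half turn about z gives the same grasp; the last joint's range is limited). The gripper opens to 85 mm and grips with 20 to 120 N. Pads are 22 mm wide; open, the fingers measure 114 mm over their backs; the gripper's body (76 mm by 85 mm) begins 54 mm behind the grasp point. The pads swing forward as they close: fully open they stand 13 mm farther back than shut.
Start: joints at [-1.016, 0.359, 0.012, 0, -1.224, -0.288], TCP at [177.935, -651.102, 242.302] pointing down, gripper open.
Joint ranges: [-3.07, 3.07], [-1.43, 2.12], [-1.02, 1.25], [-3.03, 1.67], [-3.05, -0], [-3.03, 3.03]. Speed limits (rad/s): [2.39, 2.39, 3.01, 3.14, 3.14, 3.14].

INTERFACE

Orientations are given as a unit quaternion [x, y, z, w].
In Python, from plant import readout, capture, sign_off, cut_out, tip_of gives the robot as it stands.
- The arm moves only by the tool step_arm, never from a script. Its argument "series" is a list of rows, each an object with "hand": the closure, from -1 (fully open) to 1 (shut); "xyz": the shift along the world's x, y, z in mm, a list of three; "spin": the turn about the world's z in rad. In form: [{"hand": hand, "xyz": [tx, ty, tz], "spin": spin}, ...]. A call has 1 to 20 rows; each row is the pose to reach, as a shift and turn from the pose commanded when the call began; what a row does not reach only later rows make up. A row lasts 1/12 s, in which the tool goes at most 41.7 mm and 7.16 degrees, less where a joint would pass 70% of its speed; a pose out of reach is approached as far as the arm can. A call with a gripper value outside its range is refused whole. The fingers move at their own pace and stop on an object; "grip_force" is the grip in N (left out, the last holds). Time passes only in rows, so rows that repeat a pose let the fingers close. It gives the time, the measured TCP pose, the force, the opening and the grip force at its end, in the units of the state.
- readout.observe(): the state, without advancing time (a new reading comes with each control period).
- capture(name): name is "scene" or "top" or "wrist"; returns a dict with "pixels" (400x640x3 uint8, red, green, blue), "K" (3x3 intrinsics, pixels), "k1" (the pictures are not rectified: a ray, as slopes to the right and down, at radius r is drawn at 1 + k1 r^2 times it, then the intrinsics apply), "extrinsics" (4x4, takes a point from camera to world coordinates). Camera axes: x right, y up, looking along -z (the intrinsics and any distortion apply to the point x, -y, -z); pixel columns grow to the right and rows downward; lengths in mm; the calibration is good to about 2 mm. A picture is of the moment at which its call begins. There is no depth.
- sign_off(): hands the job in; it is judged then, once.
Trained networks look in the newest picture that a camera, given by its name, has taken for a name from the list of things; names that differ only in an ending like _2 or _b are one class to them, and where a whole thing is asked for, a point or a joint stands for the part that bears it (a point fixed in the world has none). Each returns a list of dicts, best first, with "p" (0 to 1); they miss things now and then, are a little off and sometimes report something else, mostly with a low value. They report only what shows in the picture. A call takes as long as a camera call. They do not tell look-alikes from the thing itself.
- cut_out(camera, name): "region" (400x640 bool, what is visible of it) and "bbox" ([centre column, centre row, width, height] in pixels, round what is visible of it).
- tip_of(camera, name): "point" ([row, column] in pixels: a listed point, or the origin of a listed thing).
The state is a dict: "t": time; "joint_pos": joint angles; "joint_velocities": joint speeds; "joint_torque": joint torques, N m; "ee_pos": TCP position; "tcp_rot": TCP orientation; "wrist_force": force on the tool from outside, world axes, zero at the start; "wrist_torque": the same for the moment, N m; "finger_gap": finger opening in mm; "gripper_force": force on a finger pad.
Only numpy, scipy, OpenCV 4.12 (cv2) and the standard library are available. Lean on these libraries where they do the work, as an engineer would, in place of code of your own. Each camera call takes 0.05 s, during which the arm holds its last target. There are 200 camera calls.

TASK

Get the circuit board ready for drilling: first take the chuck key off the board and put it in the blue tray, then push the board along the plate until its far edge sits flat against the fence. Next slide the steel retaining bar by its yellow tab along its channel, over the board and without lifting it out, until its nose is fully home against the stop under the clamp, so that it lies across both supports; last, crank the clamp clockwise (seen from above) until its rubber foot presses firmly on the bar. Leave the drill-bit block, solder spool and spare blank where they are.

Things in the scene. Friction and masses are not known exactly. Their poses are not given: they have to be found in the camera images.
- fixture: Drilling fixture fixed to the bench (place and yaw vary): green base with aluminium plate, 190 x 330 mm, plate top at z 30 mm. Origin: at bench height under the board's final place; x points to the fence (away from the robot), y to the left, z up. Fence face at x = 45 mm (80 mm long, 14 tall). A green C-clamp stands over the right support, top of its arm at z 94 mm.
- left_support (a point): Middle of the floor of the open channel in the left grey support, which the bar lies in at the start. In the fixture frame (mm): y 42 to 165, floor at z 41, 27 wide in x (centred on x = 0) between side walls rising to z 47.
- right_support (a point): Middle of the floor of the right grey support, which the bar's nose must end on. In the fixture frame (mm): y -42 to -120, floor at z 41, 34 wide in x between side walls rising to z 47. The upright of the C-clamp closes its end: the bar's stop, face at y = -120.
- fence_face (a point): Middle of the fence's face, 8 mm above the plate; the board's far edge must come to rest against this face.
- board: Circuit board on a plywood backing, 90 (its x) x 66 (its y) x 8 mm, 90 g, yellow-green top with copper tracks, loose on the plate between the two supports (84 mm apart). Origin: centre of its underside; its x points towards the fence. With its far edge on the fence its origin is at fixture x = 0; it starts 20 to 50 mm short of that, slightly askew.
- key: Steel T-handled chuck key, 70 g, lying on the board: round shaft 11 mm thick and 60 mm long along its x, centred on the origin, axis 6.5 mm above the underside; cross handle 13 mm thick and 46 mm long (along y) at x = -30 mm; centre of mass near x = -9 mm. Origin: under the middle of the shaft.
- tray: Blue open tray fixed on the bench, 120 (x) x 110 (y) x 30 mm high, wall 4 mm. Origin: centre of its underside. It and the drill-bit block swap places from time to time.
- bar: Steel retaining bar, 0.28 to 0.5 kg, 225 mm long (its y), 24 wide, 8 thick; nose at -y, narrowed and bevelled below; yellow upright tab, 24 wide, 6 thick, at the +y end, rising 30 mm above the bar's top. Origin: mid-length, underside. Starts in the left channel, slides to -y; it cannot tip before its nose reaches the right support. Passes 3 mm over the board's top.
- bar_nose (a point): Middle of the bar's nose end face, 4 mm above the underside. Fully home it is at fixture y = -120 mm, on the end stop.
- bar_tab (a point): Outer (+y) face of the yellow tab, 25 mm above the bar's underside: the face to push towards -y.
- clamp_axis (a point): Point on the clamp screw's vertical axis, at the height of the middle of the crank handle (125 mm above the bench).
- handle_mid (a point): Middle of the crank's black upright handle: 14 mm in diameter, 34 mm tall, it revolves freely on its pin; 34 mm from the screw axis, its lower end 108 mm above the bench, just over the flat crank arm.
- crank (a joint): Clamp crank angle, rad; grows clockwise seen from above. A turn (6.28) lowers the foot 8 mm. Starts at 2 to 7; the foot meets the bar at about 11.0, then a spring in it builds up 10 N per rad; firm at 12 to 12.8; end stop 13.0. Turns lightly (2 N at the handle) and stays where left. At 0 the handle points along fixture +x from the axis.
- foot: Black rubber foot under the clamp screw, 20 mm in diameter, 8 mm thick. Origin: centre of its underside. It comes down on the bar's nose end, above the right support.
- bitblock: Red drill-bit block, 75 x 60 x 22 mm, with steel bits to 36 mm high. Leave it alone. Origin: centre of its underside.
- spool: Grey metal solder spool, 54 mm in diameter, 40 mm tall, upright. Leave it alone. Origin: centre of its underside.
- blank: Spare copper-clad blank, 70 x 110 x 6 mm, lying flat beyond the fixture. Leave it alone. Origin: centre of its underside.
There are look-alikes about, which are no part of the job. Of the things like the bar, leave any that is brown, purple or red; of the rest the larger one is meant.

How it is judged:
By the outcome, as a careful person would: the job done as asked, in the order asked, and still so for the second after the job is handed in, with the robot touching nothing.
It also fails if it takes over 72 s, if anything falls off the work surface, if the arm or the gripper's body presses on something with over 40 N, if the wrist force passes 120 N, or if a joint passes its speed limit or range.

## Working session

There is one attempt and no reset: what is moved stays moved. The work goes in short steps, Python scripts to look and compute and a tool call to move; the robot and the scene stay as the last step left them, time stands still between calls to the robot, and variables do not carry over. Pictures are saved under pics/ and viewed, at most 10 in all, crops included, and the job is handed in when it is done.

Besides the shell and the picture viewer there is one more tool, called as name(argument=value, ...), one argument or row to a line, values as JSON. step_arm: Moves the arm, as the interface text tells. Its arguments: {"type":"object","properties":{"series":{"type":"array"},"grip_force":{"type":"number"}},"required":["series"]}

```bash
mkdir -p pics; cat > h.py <<'E'
import numpy as np, cv2, json
from plant import readout, capture, sign_off, cut_out, tip_of
def ray(c,row,col):
    K=c["K"];u=np.array([[(col-K[0][2])/K[0][0],(row-K[1][2])/K[1][1]]])
    d=u[0].copy()
    for _ in range(20): d=u[0]/(1+c["k1"]*(d@d))
    E=np.array(c["extrinsics"]);v=E[:3,:3]@np.array([d[0],-d[1],-1]);return E[:3,3],v
def atz(c,row,col,z):
    o,v=ray(c,row,col);return o+v*(z-o[2])/v[2]
def proj(c,p):
    E=np.array(c["extrinsics"]);q=E[:3,:3].T@(np.array(p,float)-E[:3,3]);x=np.array([q[0],-q[1]])/(-q[2])
    x=x*(1+c["k1"]*(x@x));K=c["K"];return K[1][1]*x[1]+K[1][2],K[0][0]*x[0]+K[0][2]
def tri(rs):
    A=np.zeros((3,3));b=np.zeros(3)
    for o,v in rs:
        v=v/np.linalg.norm(v);P=np.eye(3)-np.outer(v,v);A+=P;b+=P@o
    return np.linalg.solve(A,b)
def save(c,n): cv2.imwrite("pics/"+n+".png",np.array(c["pixels"])[:,:,::-1])
E
python3 - <<'E'
from h import *
C={n:capture(n) for n in("scene","top")}
for n in C: save(C[n],n+"0")
import pickle;pickle.dump(C,open("c0.pkl","wb"))
Z=dict(left_support=41,right_support=41,fence_face=38,board=30,key=38,tray=0,bar=41,bar_nose=45,bar_tab=66,clamp_axis=125,handle_mid=125,bitblock=0,spool=0,blank=0,fixture=0,foot=60)
for k in Z:
    for n in C:
        for d in tip_of(n,k)[:3]:
            r,c=d["point"];print(k,n,round(d["p"],2),np.round([r,c]),np.round(atz(C[n],r,c,Z[k]),1))
print(readout.observe())
E
```

```text
left_support top 0.69 [172. 306.] [587.6 126.1  41. ]
right_support scene 0.9 [203. 271.] [553.3 -55.7  41. ]
right_support top 0.56 [189. 364.] [561.5 -54.3  41. ]
fence_face scene 0.74 [227. 277.] [613.5   5.1  38. ]
fence_face top 0.62 [165. 343.] [625.   17.7  38. ]
fence_face top 0.45 [191. 337.] [544.   24.9  38. ]
board scene 0.91 [215. 299.] [545.9  26.9  30. ]
board top 0.93 [192. 337.] [540.8  23.8  30. ]
board top 0.37 [231. 241.] [384.9 286.3  30. ]
key scene 0.67 [211. 305.] [530.8  38.4  38. ]
key top 0.6 [198. 336.] [523.1  27.2  38. ]
tray scene 0.73 [153. 209.] [ 447.5 -375.9   -0. ]
tray scene 0.64 [220. 414.] [380.7 288.6   0. ]
tray scene 0.18 [226. 292.] [564.7  16.5   0. ]
tray top 0.75 [242. 462.] [ 451.2 -366.9    0. ]
bar scene 0.98 [244. 334.] [589.8 157.7  41. ]
bar scene 0.81 [183. 449.] [240.9 328.9  41. ]
bar scene 0.72 [344. 337.] [807.6 288.   41. ]
bar top 0.91 [198. 174.] [452.8 497.9  41. ]
bar top 0.77 [114. 336.] [781.7  62.7  41. ]
bar top 0.74 [172. 295.] [582.2 156.7  41. ]
bar_nose scene 0.91 [186. 488.] [205.7 427.   45. ]
bar_nose scene 0.82
[... 1248 characters left out ...]
  3.58596089e-01,  1.19125971e-02,  2.20370244e-05,
       -1.22412015e+00, -2.88084459e-01]), 'joint_velocities': array([-1.37227054e-04,  1.90237384e-04,  1.46918085e-03, -6.77369410e-05,
        2.25040403e-03, -9.46732151e-04]), 'joint_torque': array([ 1.15981093e-03, -5.82966006e+01,  2.93658239e+01,  6.94183856e+00,
       -7.18167139e-04,  3.30592820e-05]), 'ee_pos': array([ 177.91424057, -651.11085784,  242.31424229]), 'tcp_rot': array([-1.33003176e-01,  9.91115611e-01, -9.00614004e-07, -1.09530880e-05]), 'wrist_force': array([ 1.00652296,  0.4041371 , -1.15403062]), 'wrist_torque': array([-0.04327625,  0.05417648,  0.00041472]), 'gripper_force': 0.0, 'finger_gap': 85.09620441596317}
```

```bash
python3 - <<'E'
import cv2
a=cv2.imread("pics/scene0.png")[130:330,180:440];cv2.imwrite("pics/sc1.png",cv2.resize(a,None,fx=3,fy=3,interpolation=3)[:600,:800])
a=cv2.imread("pics/top0.png")[130:280,230:430];cv2.imwrite("pics/tp1.png",cv2.resize(a,None,fx=4,fy=4,interpolation=3))
E
```

```text
(no output)
```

View pics/scene0.png

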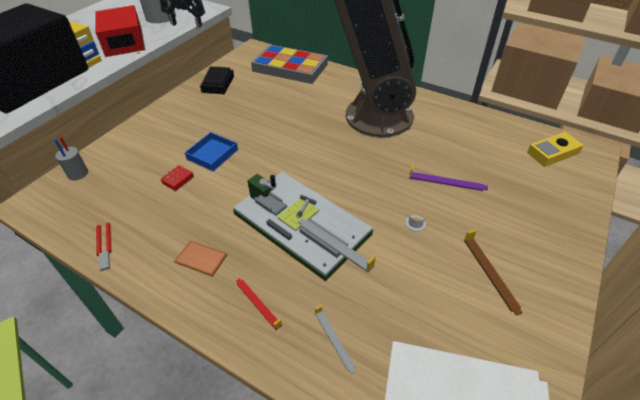

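View pics/tp1.png

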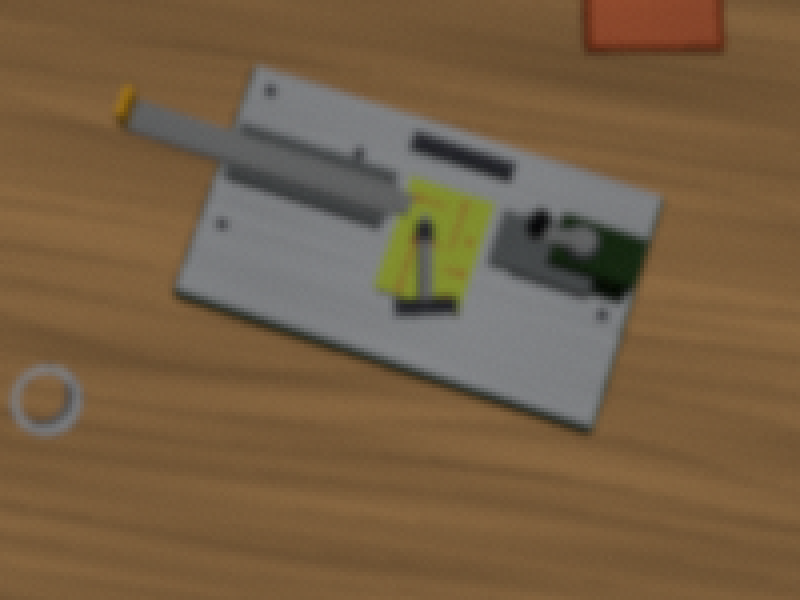

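View pics/sc1.png

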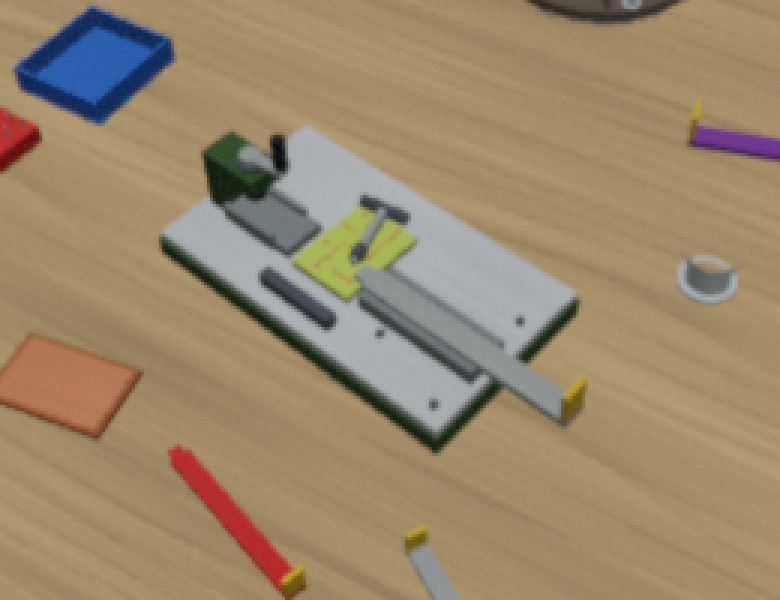

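The overview shows the fixture mid-picture: clamp at the right, the long grey bar in its channel with its tab at upper left, and the key's handle at the board's robot-side edge. The blue tray is at scene (212,151), and the red, purple, brown and small grey bars are look-alikes. Next I'll fit the fixture pose.

```bash
cat > fit.py <<'E'
from h import *
import pickle
C=pickle.load(open("c0.pkl","rb"))
T=lambda x,y:(130+y/4-.4,230+x/4-.4)
S=lambda x,y:(130+y/3-.33,180+x/3-.33)
for nm,l in (("top",[(257,66),(662,200),(592,427),(178,290)]),("scene",[(577,300),(437,437),(163,238),(308,127)])):
    f=T if nm=="top" else S
    P=np.array([atz(C[nm],*f(*p),30) for p in l]);print(nm,np.round(P,0).tolist(),"centre",P.mean(0).round(1))
    for i in range(4):
        d=P[(i+1)%4]-P[i];print(np.hypot(*d[:2]).round(0),np.arctan2(d[1],d[0]).round(3))
def both(n,pt,ps,z):
    a=ray(C["top"],*T(*pt));b=ray(C["scene"],*S(*ps));print(n,"tri",tri([a,b]).round(1),"top",atz(C["top"],*T(*pt),z).round(1),"sc",atz(C["scene"],*S(*ps),z).round(1))
both("tab",(124,106),(573,396),64)
both("nose",(412,203),(362,273),45)
both("handlekey",(427,306),(384,207),44)
both("keytip",(424,226),(358,252),44)
both("crankh",(540,223),(279,153),125)
both("screw",(580,240),(245,158),100)
E
python3 fit.py
```

```text
top [[665.0, 175.0, 30.0], [606.0, -143.0, 30.0], [428.0, -111.0, 30.0], [484.0, 206.0, 30.0]] centre [545.8  31.6  30. ]
323.0 -1.757
181.0 2.961
321.0 1.393
184.0 -0.168
scene [[493.0, 214.0, 30.0], [670.0, 181.0, 30.0], [614.0, -134.0, 30.0], [430.0, -104.0, 30.0]] centre [551.7  39.3  30. ]
181.0 -0.185
320.0 -1.749
186.0 2.984
325.0 1.375
tab tri [608.1 263.7  67.1] top [609.2 263.8  64. ] sc [605.8 263.3  64. ]
nose tri [570.6  45.4  44.7] top [571.9  42.9  45. ] sc [569.7  48.3  45. ]
handlekey tri [495.7  22.5  45.5] top [496.6  21.3  44. ] sc [494.1  22.9  44. ]
keytip tri [554.3  32.9  48.3] top [556.1  31.7  44. ] sc [550.7  32.   44. ]
crankh tri [549.3 -45.  124.2] top [549.9 -46.3 125. ] sc [549.5 -43.  125. ]
screw tri [549.1 -79.4 100.6] top [548.3 -77.9 100. ] sc [549.3 -81.7 100. ]
```

step_arm(
  series=[
    {"hand": -1, "xyz": [150, 200, 20], "spin": -0.02},
    {"hand": -0.2, "xyz": [150, 200, 20], "spin": -0.05},
    {"hand": -0.2, "xyz": [150, 200, 20], "spin": -0.09},
    {"hand": -0.2, "xyz": [150, 200, 20], "spin": -0.09},
    {"hand": -0.2, "xyz": [150, 200, 20], "spin": -0.09},
    {"hand": -0.2, "xyz": [150, 200, 20], "spin": -0.09},
    {"hand": -0.2, "xyz": [330, 660, 20], "spin": -0.09},
    {"hand": -0.2, "xyz": [330, 660, 20], "spin": -0.09},
    {"hand": -0.2, "xyz": [330, 660, 20], "spin": -0.09},
    {"hand": -0.2, "xyz": [330, 660, 20], "spin": -0.09},
    {"hand": -0.2, "xyz": [330, 660, 20], "spin": -0.09},
    {"hand": -0.2, "xyz": [330, 660, 20], "spin": -0.09},
    {"hand": -0.2, "xyz": [330, 660, 20], "spin": -0.09},
    {"hand": -0.2, "xyz": [330, 660, 20], "spin": -0.09},
    {"hand": -0.2, "xyz": [330, 660, 20], "spin": -0.09},
    {"hand": -0.2, "xyz": [330, 660, 20], "spin": -0.09},
    {"hand": -0.2, "xyz": [330, 660, 20], "spin": -0.09},
    {"hand": -0.2, "xyz": [330, 660, 20], "spin": -0.09},
    {"hand": -0.2, "xyz": [330, 660, 20], "spin": -0.09},
    {"hand": -0.2, "xyz": [330, 660, 20], "spin": -0.09},
  ],
)

```text
t: 3.37
ee_pos: [508.4, 10.7, 262.0]
tcp_rot: [-0.09, 0.996, -0.0, -0.0]
wrist_force: [-0.6, -0.5, -0.1]
finger_gap: 51.3
gripper_force: 0.0
```

```bash
python3 - <<'E'
from h import *
import pickle
c=capture("wrist");pickle.dump(c,open("w1.pkl","wb"));a=np.array(c["pixels"]);save(c,"w1")
cv2.imwrite("pics/w1b.png",cv2.resize(a[:,:,::-1],(800,500)))
print(np.array(c["extrinsics"]).round(2).tolist())
Z=dict(right_support=41,fence_face=38,board=30,key=38,bar_nose=45,bar_tab=66,clamp_axis=125,handle_mid=125,left_support=41,foot=60,fixture=0)
for k in Z:
    for d in tip_of("wrist",k)[:2]:
        r,cc=d["point"];print(k,round(d["p"],2),np.round([r,cc]),atz(c,r,cc,Z[k]).round(1))
for d in cut_out("wrist","key")[:2]:
    ys,xs=np.nonzero(d["region"]);print("keyreg",d["p"],d["bbox"],len(xs))
o=readout.observe();print(o["t"],o["ee_pos"],o["finger_gap"],o["joint_pos"])
E
```

```text
[[-0.18, -0.94, -0.3, 430.26], [0.98, -0.17, -0.06, -4.42], [-0.0, -0.31, 0.95, 392.85], [0.0, 0.0, 0.0, 1.0]]
right_support 0.86 [195. 243.] [547.  -60.4  41. ]
right_support 0.7 [218. 198.] [ 581.1 -103.9   41. ]
fence_face 0.75 [257. 304.] [606.9  13.8  38. ]
board 0.93 [203. 319.] [545.2  18.8  30. ]
key 0.68 [189. 326.] [526.9  22.2  38. ]
key 0.16 [104. 599.] [398.4 261.7  38. ]
bar_nose 0.64 [236. 338.] [572.8  44.2  45. ]
bar_nose 0.23 [198. 322.] [535.2  20.3  45. ]
bar_tab 0.68 [309. 536.] [608.3 262.7  66. ]
bar_tab 0.16 [202. 322.] [532.9  19.3  66. ]
clamp_axis 0.81 [219. 200.] [545.6 -77.9 125. ]
handle_mid 0.76 [227. 240.] [546.8 -46.  125. ]
left_support 0.74 [253. 404.] [581.2 118.7  41. ]
foot 0.72 [188. 329.] [518.8  23.3  60. ]
foot 0.45 [338. 182.] [ 717.8 -104.2   60. ]
keyreg 0.78 [329.4, 191.9, 48.1, 74.9] 1301
keyreg 0.48 [222.3, 221.7, 58.4, 44.3] 1311
4.0167 [507.92153081   8.66236677 262.36461492] 51.67054168094761 [ 4.04237749e-01  6.78247319e-02 -3.17753763e-01  3.13071797e-05
 -1.18506858e+00 -1.79863670e+00]
```

View pics/w1b.png

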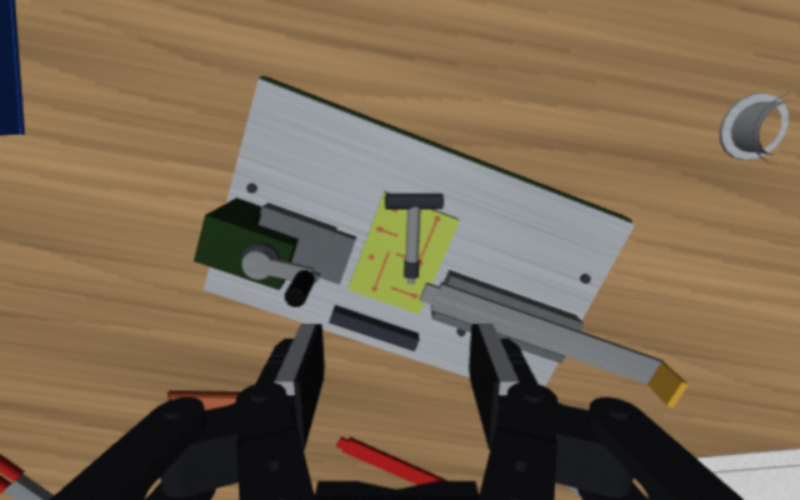

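The wrist view (1.25x) shows the key on the board, with its handle at (414,201) and tip at (411,276). The bar's nose is at (425,292), the crank handle at (300,288), the tab at (668,383), and the fence's lower face runs from (333,310) to (418,345).

```bash
python3 - <<'E'
from h import *
import pickle
c=pickle.load(open("w1.pkl","rb"))
f=lambda x,y:((y+.5)/1.25-.5,(x+.5)/1.25-.5)
def g(n,l,z):
    P=np.array([atz(c,*f(*p),z) for p in l]);print(n,P[:,:2].round(1).tolist());return P
k=g("key",[(414,201),(411,276)],44);d=k[1]-k[0];print("ang",np.arctan2(d[1],d[0]))
b=g("board",[(388,192),(458,217),(422,313),(350,290)],38);print(b.mean(0))
for i in range(4): d=b[(i+1)%4]-b[i];print(np.hypot(*d[:2]).round(1),np.arctan2(d[1],d[0]).round(3))
p=g("plate",[(262,80),(631,222),(204,290)],30);
for i,j in((0,1),(0,2)): d=p[j]-p[i];print(np.hypot(*d[:2]).round(1),np.arctan2(d[1],d[0]).round(3))
g("fence top near edge",[(334,308),(420,335)],44)
g("nose",[(425,292)],45);g("tabtop",[(655,361),(686,382)],79);g("crankh top",[(303,280)],142);g("cap",[(256,263)],105)
g("rsupport inner end corners",[(356,237),(342,283)],47)
g("lsupport inner end corners",[(448,272)],47)
g("tray",[(23,130)],30)
E
```

```text
key [[495.7, 21.6], [558.2, 31.3]]
ang 0.1529558988026582
board [[493.4, 0.3], [503.3, 59.7], [592.5, 47.8], [582.3, -17.1]]
[542.87699624  22.68522479  38.        ]
60.3 1.405
90.0 -0.133
65.7 -1.726
90.6 2.949
plate [[428.2, -108.0], [483.4, 203.4], [608.6, -142.8]]
316.2 1.395
183.7 -0.191
fence top near edge [[598.6, -27.8], [610.7, 49.4]]
nose [[569.8, 45.5]]
tabtop [[581.4, 232.3], [595.3, 263.5]]
crankh top [[536.4, -42.1]]
cap [[545.4, -80.5]]
rsupport inner end corners [[532.2, -18.8], [573.5, -24.2]]
lsupport inner end corners [[548.2, 60.3]]
tray [[498.3, -286.7]]
```

step_arm(
  series=[
    {"hand": -0.2, "xyz": [12, 17, -30], "spin": -0.02},
    {"hand": -0.2, "xyz": [12, 17, -70], "spin": -0.02},
    {"hand": -0.2, "xyz": [12, 17, -110], "spin": -0.02},
    {"hand": -0.2, "xyz": [12, 17, -150], "spin": -0.02},
    {"hand": -0.2, "xyz": [12, 17, -180], "spin": -0.02},
    {"hand": -0.2, "xyz": [12, 17, -200], "spin": -0.02},
    {"hand": -0.2, "xyz": [12, 17, -211], "spin": -0.02},
    {"hand": -0.2, "xyz": [12, 17, -211], "spin": -0.02},
    {"hand": 0.3, "xyz": [12, 17, -211], "spin": -0.02},
    {"hand": 0.6, "xyz": [12, 17, -211], "spin": -0.02},
    {"hand": 1, "xyz": [12, 17, -211], "spin": -0.02},
    {"hand": 1, "xyz": [12, 17, -211], "spin": -0.02},
    {"hand": 1, "xyz": [12, 17, -211], "spin": -0.02},
    {"hand": 1, "xyz": [12, 17, -211], "spin": -0.02},
  ],
  grip_force=50,
)

```text
t: 5.18
ee_pos: [520.7, 26.2, 52.4]
tcp_rot: [-0.078, 0.997, 0.0, 0.001]
wrist_force: [-1.2, 0.1, 7.5]
finger_gap: 8.5
gripper_force: 49.1
```

step_arm(
  series=[
    {"hand": 1, "xyz": [0, 0, 5], "spin": 0},
    {"hand": 1, "xyz": [0, 0, 20], "spin": 0},
    {"hand": 1, "xyz": [0, 0, 50], "spin": 0},
    {"hand": 1, "xyz": [0, 0, 90], "spin": 0},
    {"hand": 1, "xyz": [0, 0, 120], "spin": 0},
    {"hand": 1, "xyz": [0, 0, 120], "spin": 0},
  ],
)

```text
t: 5.68
ee_pos: [523.1, 26.7, 178.2]
tcp_rot: [-0.079, 0.997, 0.001, 0.005]
wrist_force: [1.7, -0.5, -0.4]
finger_gap: 8.3
gripper_force: 49.1
```

```bash
python3 - <<'E'
from h import *
c=capture("wrist");a=np.array(c["pixels"]);s=capture("scene");b=np.array(s["pixels"])[120:280,180:400]
cv2.imwrite("pics/w2.png",np.hstack([a[150:400,180:460,::-1],cv2.resize(b[:,:,::-1],(344,250))]))
o=readout.observe();print(o["t"],o["ee_pos"],o["finger_gap"],o["gripper_force"],o["wrist_force"])
E
```

```text
5.7833 [520.33963098  26.19994681 172.95008769] 8.872693375496986 49.09349083900452 [ 0.02022003 -0.42811464 -1.97910277]
```

View pics/w2.png

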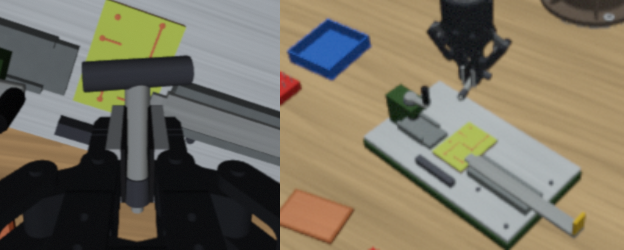

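step_arm(
  series=[
    {"hand": 1, "xyz": [-5, -20, 0], "spin": 0},
    {"hand": 1, "xyz": [-11, -60, 0], "spin": 0},
    {"hand": 1, "xyz": [-18, -100, 0], "spin": 0},
    {"hand": 1, "xyz": [-25, -140, 0], "spin": 0},
    {"hand": 1, "xyz": [-32, -180, 0], "spin": 0},
    {"hand": 1, "xyz": [-39, -220, 0], "spin": 0},
    {"hand": 1, "xyz": [-47, -260, 0], "spin": 0},
    {"hand": 1, "xyz": [-54, -300, -10], "spin": 0},
    {"hand": 1, "xyz": [-61, -340, -20], "spin": 0},
    {"hand": 1, "xyz": [-68, -377, -40], "spin": 0},
    {"hand": 1, "xyz": [-71, -397, -60], "spin": 0},
    {"hand": 1, "xyz": [-71, -397, -90], "spin": 0},
    {"hand": 1, "xyz": [-71, -397, -115], "spin": 0},
    {"hand": 1, "xyz": [-71, -397, -130], "spin": 0},
    {"hand": 1, "xyz": [-71, -397, -140], "spin": 0},
    {"hand": 1, "xyz": [-71, -397, -145], "spin": 0},
    {"hand": 1, "xyz": [-71, -397, -147], "spin": 0},
  ],
)

```text
t: 7.2
ee_pos: [448.2, -370.7, 23.2]
tcp_rot: [-0.078, 0.997, 0.001, -0.001]
wrist_force: [-1.3, 0.1, 0.5]
finger_gap: 8.4
gripper_force: 49.3
```

```bash
python3 - <<'E'
from h import *
c=capture("wrist");a=np.array(c["pixels"])
cv2.imwrite("pics/w3.png",a[:,:,::-1])
o=readout.observe();print(o["t"],o["ee_pos"],o["finger_gap"],o["gripper_force"],o["wrist_force"])
for d in cut_out("wrist","tray")[:2]:print(d["p"],d["bbox"])
E
```

```text
7.25 [ 448.63390742 -370.82954288   23.71692349] 8.323088302668092 49.18813347816467 [-0.57727143  0.88611889 -0.3206658 ]
0.6 [353.2, 252.0, 323.8, 272.6]
```

View pics/w3.png

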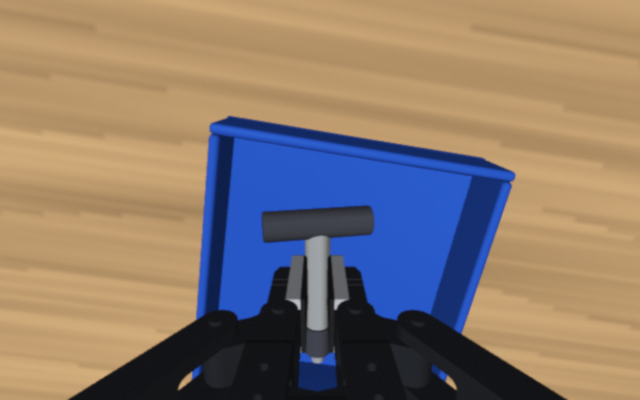

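step_arm(
  series=[
    {"hand": 1, "xyz": [0, 0, -4], "spin": 0},
    {"hand": 1, "xyz": [0, 0, -6], "spin": 0},
    {"hand": 0.3, "xyz": [0, 0, -6], "spin": 0},
    {"hand": -0.2, "xyz": [0, 0, -6], "spin": 0},
    {"hand": -0.2, "xyz": [0, 0, -6], "spin": 0},
    {"hand": -0.2, "xyz": [0, 0, 0], "spin": 0},
    {"hand": -0.2, "xyz": [0, 0, 30], "spin": 0},
    {"hand": -0.2, "xyz": [0, 0, 70], "spin": 0},
    {"hand": 0, "xyz": [0, 10, 110], "spin": 0},
    {"hand": 1, "xyz": [0, 50, 120], "spin": -0.1},
    {"hand": 1, "xyz": [0, 90, 120], "spin": -0.2},
    {"hand": 1, "xyz": [0, 130, 120], "spin": -0.3},
    {"hand": 1, "xyz": [0, 170, 120], "spin": -0.33},
    {"hand": 1, "xyz": [0, 210, 120], "spin": -0.33},
  ],
)

```text
t: 8.47
ee_pos: [448.6, -159.5, 145.1]
tcp_rot: [0.088, 0.996, 0.0, 0.001]
wrist_force: [1.7, -0.2, -0.4]
finger_gap: 0.0
gripper_force: 0.0
```

```bash
python3 - <<'E'
from h import *
s=capture("scene");t=capture("top");w=capture("wrist")
for n,c,z in(("scene",s,0),("top",t,0)):
    for k in("key","tray","board"):
        for d in cut_out(n,k)[:2]:
            m=d["bbox"];print(n,k,round(d["p"],2),atz(c,m[1],m[0],{"key":15,"tray":10,"board":38}[k]).round(0))
save(s,"s4");save(t,"t4");save(w,"w4")
o=readout.observe();print(o["t"],o["ee_pos"],o["finger_gap"],o["wrist_force"])
E
```

```text
scene key 0.48 [ 455. -355.   15.]
scene tray 0.93 [ 448. -364.   10.]
scene tray 0.43 [553.  49.  10.]
scene board 0.79 [548.  32.  38.]
scene board 0.55 [ 609. -346.   38.]
top key 0.73 [ 461. -376.   15.]
top tray 0.58 [ 448. -369.   10.]
8.9167 [ 448.73287977 -162.1866507   144.20046253] 0.1490792045494742 [-0.3011003  -0.44276858 -0.10414644]
```

step_arm(
  series=[
    {"hand": 1, "xyz": [5, 40, 0], "spin": 0},
    {"hand": 1, "xyz": [10, 80, 0], "spin": 0},
    {"hand": 1, "xyz": [15, 120, 0], "spin": 0},
    {"hand": 1, "xyz": [20, 160, -10], "spin": 0},
    {"hand": 1, "xyz": [26, 190, -40], "spin": 0},
    {"hand": 1, "xyz": [26, 195, -70], "spin": 0},
    {"hand": 1, "xyz": [26, 195, -90], "spin": 0},
    {"hand": 1, "xyz": [26, 195, -98], "spin": 0},
    {"hand": 1, "xyz": [28, 195, -98], "spin": 0},
    {"hand": 1, "xyz": [32, 194.5, -98], "spin": 0},
    {"hand": 1, "xyz": [36, 194, -98], "spin": 0},
    {"hand": 1, "xyz": [40, 193, -98], "spin": 0},
    {"hand": 1, "xyz": [44, 192.5, -98], "spin": 0},
    {"hand": 1, "xyz": [48, 192, -98], "spin": 0},
    {"hand": 1, "xyz": [52, 191, -98], "spin": 0},
    {"hand": 1, "xyz": [55, 190.5, -98], "spin": 0},
    {"hand": 1, "xyz": [57, 190, -98], "spin": 0},
  ],
)

```text
t: 10.33
ee_pos: [505.3, 28.4, 47.2]
tcp_rot: [0.087, 0.996, -0.0, -0.001]
wrist_force: [-7.6, 1.4, 11.7]
finger_gap: -0.3
gripper_force: 7.1
```

```bash
python3 - <<'E'
from h import *
w=capture("wrist");save(w,"w5")
o=readout.observe();print(o["t"],o["ee_pos"],o["wrist_force"])
E
```

```text
10.3833 [505.55404549  28.38351883  47.18406619] [-7.12739614 -0.15336822 11.63739488]
```

View pics/w5.png

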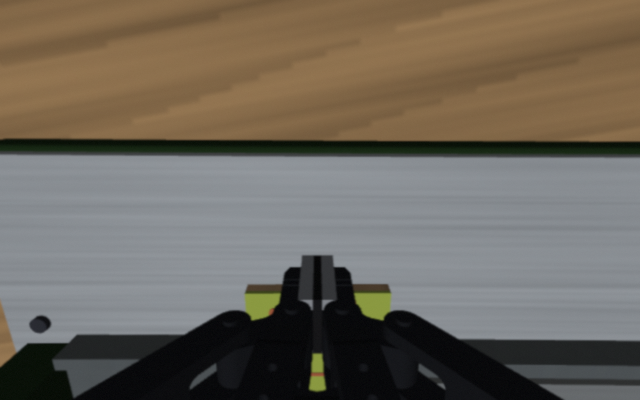

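```bash
python3 - <<'E'
from h import *
w=capture("wrist")
th=-.172;R=np.array([[np.cos(th),-np.sin(th)],[np.sin(th),np.cos(th)]]);O=np.array([565.5,19])
for n,l,z in(("board near top edge",[(293,248),(293,389)],38),("board bottom",[(285,246),(285,391)],30),("plate edge",[(154,5),(155,635)],30),("bits support",[(335,75),(341,600)],47)):
    for p in l:
        q=atz(w,*p,z)[:2];print(n,q.round(1),(R.T@(q-O)).round(1))
e=readout.observe()["ee_pos"];print((R.T@(e[:2]-O)).round(1),[np.round(proj(w,[e[0]+x*.985,e[1]-x*.17,z])) for x,z in((-11,30),(-11,36),(11,36),(0,36))])
E
```

```text
board near top edge [508.4  -4.4] [-52.3 -32.8]
board near top edge [519.2  57.7] [-52.2  30.3]
board bottom [508.6  -6.9] [-51.6 -35.3]
board bottom [520.3  60.1] [-51.5  32.8]
plate edge [431.4 -90.4] [-113.4 -130.8]
plate edge [476.7 165.8] [-112.6  129.4]
bits support [510.3 -80. ] [ -37.4 -107. ]
bits support [552.5 144.3] [-34.2 121.2]
[-60.7  -1. ] [array([246., 319.]), array([251., 319.]), array([295., 319.]), array([274., 319.])]
```

step_arm(
  series=[
    {"hand": 1, "xyz": [0, 0, 3], "spin": 0},
    {"hand": 1, "xyz": [1, 0, 3], "spin": 0},
    {"hand": 1, "xyz": [3, -0.5, 3], "spin": 0},
    {"hand": 1, "xyz": [4, -0.7, 3], "spin": 0},
    {"hand": 1, "xyz": [4, -0.7, 3], "spin": 0},
  ],
)

```text
t: 10.85
ee_pos: [510.5, 28.2, 49.3]
tcp_rot: [0.087, 0.996, 0.0, 0.0]
wrist_force: [0.4, -0.4, -0.2]
finger_gap: -0.3
gripper_force: 0.0
```

step_arm(
  series=[
    {"hand": 1, "xyz": [1, -0.2, -1], "spin": 0},
    {"hand": 1, "xyz": [2, -0.3, -1], "spin": 0},
    {"hand": 1, "xyz": [3, -0.5, -1], "spin": 0},
    {"hand": 1, "xyz": [3, -0.5, -1], "spin": 0},
  ],
)

```text
t: 11.18
ee_pos: [511.3, 27.6, 48.9]
tcp_rot: [0.087, 0.996, -0.0, -0.001]
wrist_force: [-11.4, 3.4, 17.0]
finger_gap: 0.3
gripper_force: 8.8
```

```bash
python3 - <<'E'
from h import *
w=capture("wrist");save(w,"w6")
o=readout.observe();print(o["t"],o["ee_pos"],o["wrist_force"])
a=np.array(w["pixels"]);cv2.imwrite("pics/w6b.png",cv2.resize(a[200:400,180:460,::-1],None,fx=2.5,fy=2.5))
E
```

```text
11.2333 [511.3510005   27.62188871  48.87886178] [-10.80795763   4.30599297  17.32667967]
```

View pics/w6b.png

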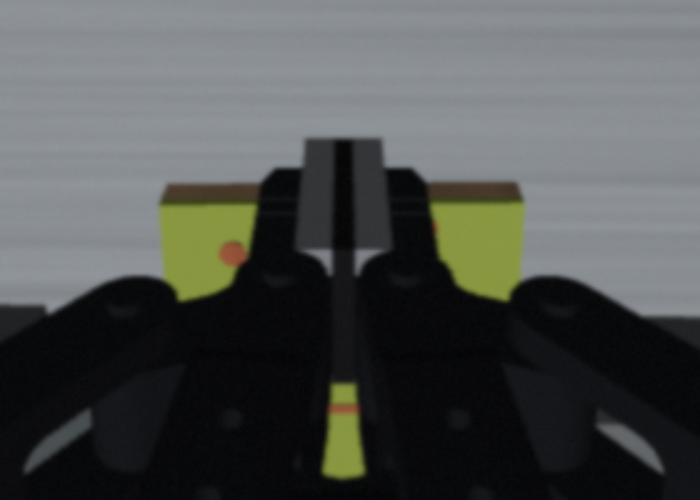

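```bash
python3 - <<'E'
from h import *
w=capture("wrist")
th=-.172;R=np.array([[np.cos(th),-np.sin(th)],[np.sin(th),np.cos(th)]]);O=np.array([565.5,19])
r=lambda x,y:(200+y/2.5-.3,180+x/2.5-.3)
for n,l,z in(("top edge",[(161,204),(523,202)],38),("bottom",[(168,184),(518,183)],30)):
    for p in l:
        q=atz(w,*r(*p),z)[:2];print(n,q.round(1),(R.T@(q-O)).round(1))
e=readout.observe()["ee_pos"];print((R.T@(e[:2]-O)).round(1))
for x in(-14,-11,0,11):
  for z in (30,38): 
    p=proj(w,[e[0]+x*.985,e[1]-x*.17,z]);print(x,z,((p[1]-180)*2.5,(p[0]-200)*2.5))
E
```

```text
top edge [509.  -6.] [-51.4 -34.3]
top edge [519.7  57.9] [-51.8  30.5]
bottom [509.3  -6.4] [-51.  -34.6]
bottom [520.4  58.4] [-51.2  31.1]
[-54.8  -0.7]
-14 30 (np.float64(347.53881589359906), np.float64(95.5112621299724))
-14 38 (np.float64(347.7447425549029), np.float64(113.97741113219958))
-11 30 (np.float64(347.5451094986214), np.float64(110.64545484176676))
-11 38 (np.float64(347.7501808170331), np.float64(129.74452513673037))
0 30 (np.float64(347.5678674887497), np.float64(164.7269024517587))
0 38 (np.float64(347.7698928889605), np.float64(186.02060403327414))
11 30 (np.float64(347.5901320819271), np.float64(216.6997105950992))
11 38 (np.float64(347.7892442078895), np.float64(240.00467499228137))
```

The pads are on top of the board (edge at fixture x ≈ -51.5), so I'll back off, lift and look at the gap to the fence.

step_arm(
  series=[
    {"hand": 1, "xyz": [0, 0, 4], "spin": 0},
    {"hand": 1, "xyz": [-15, 2, 20], "spin": 0},
    {"hand": 1, "xyz": [-40, 7, 50], "spin": 0},
    {"hand": 1, "xyz": [-60, 10, 80], "spin": 0},
    {"hand": 1, "xyz": [-70, 12, 110], "spin": 0},
    {"hand": 1, "xyz": [-70, 12, 130], "spin": 0},
    {"hand": 1, "xyz": [-70, 12, 130], "spin": 0},
  ],
)

```text
t: 11.87
ee_pos: [444.9, 40.8, 183.0]
tcp_rot: [0.086, 0.996, 0.002, 0.004]
wrist_force: [1.8, -0.2, 0.3]
finger_gap: 0.0
gripper_force: 0.0
```

```bash
python3 - <<'E'
from h import *
import pickle
w=capture("wrist");t=capture("top");pickle.dump((w,t),open("w7.pkl","wb"))
o=readout.observe();print(o["t"],o["ee_pos"],o["wrist_force"])
a=np.array(w["pixels"]);b=cv2.resize(a[150:350,200:460,::-1],None,fx=3,fy=3,interpolation=3);cv2.imwrite("pics/w7b.png",b)
E
```

```text
11.9667 [443.39081716  40.08569505 179.13639011] [-0.24900411 -0.19293268  0.27520361]
```

View pics/w7b.png

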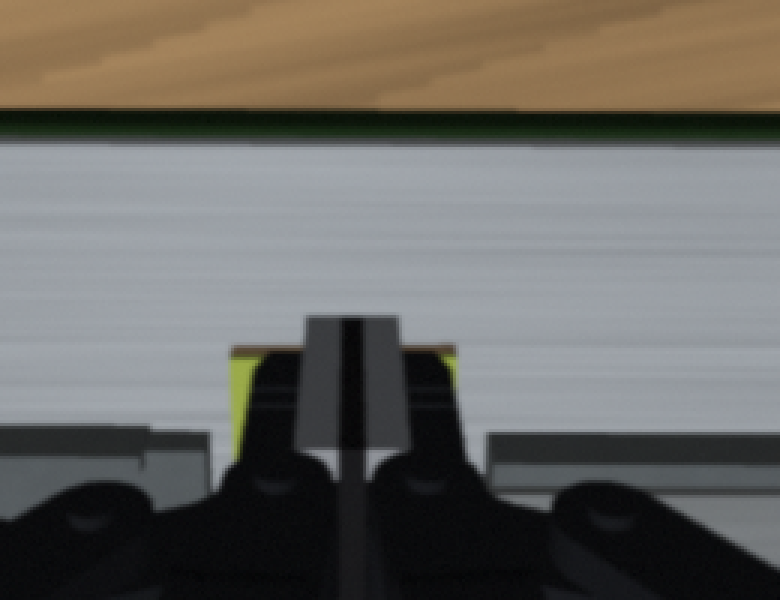

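step_arm(
  series=[
    {"hand": -0.2, "xyz": [20, 0, 35], "spin": 0},
    {"hand": -0.2, "xyz": [45, -5, 65], "spin": 0},
    {"hand": -0.2, "xyz": [60, -5, 85], "spin": 0},
    {"hand": -0.2, "xyz": [65, -5, 90], "spin": 0},
    {"hand": -0.2, "xyz": [65, -5, 90], "spin": 0},
    {"hand": -0.2, "xyz": [65, -5, 90], "spin": 0},
  ],
)

```text
t: 12.47
ee_pos: [507.2, 34.4, 266.2]
tcp_rot: [0.087, 0.996, -0.0, -0.002]
wrist_force: [0.1, -0.8, -0.1]
finger_gap: 51.3
gripper_force: 0.0
```

```bash
cat > prof.py <<'E'
from h import *
import pickle
w=capture("wrist");t=capture("top");s=capture("scene");pickle.dump((w,t,s),open("w8.pkl","wb"));save(w,"w8");save(t,"t8")
o=readout.observe();print(o["t"],o["ee_pos"])
th=-.172;R=np.array([[np.cos(th),-np.sin(th)],[np.sin(th),np.cos(th)]]);O=np.array([565.5,19])
def prof(c,xs,y,z):
    out=[]
    im=np.array(c["pixels"]).astype(np.float32)
    for x in xs:
        q=O+R@[x,y];r,cc=proj(c,[*q,z]);out.append(cv2.getRectSubPix(im,(1,1),(float(cc),float(r)))[0,0].astype(int).tolist())
    return out
for n,c in(("wrist",w),("top",t),("scene",s)):
    for y in(-20,0,15):
        print(n,y,[(x,*p) for x,p in zip(range(-60,-38,2),prof(c,range(-60,-38,2),y,38))])
        print("  far",[(x,*p) for x,p in zip(range(26,62,2),prof(c,range(26,62,2),y,38))])
E
python3 prof.py
```

```text
12.6167 [506.66243733  34.44690822 266.64312702]
wrist -20 [(-60, 156, 161, 166), (-58, 152, 158, 163), (-56, 153, 158, 163), (-54, 143, 146, 148), (-52, 101, 98, 69), (-50, 139, 154, 67), (-48, 153, 168, 73), (-46, 153, 168, 73), (-44, 151, 161, 71), (-42, 150, 128, 64), (-40, 156, 132, 66)]
  far [(26, 153, 168, 73), (28, 152, 168, 72), (30, 151, 167, 71), (32, 151, 167, 71), (34, 151, 167, 72), (36, 152, 167, 73), (38, 146, 159, 92), (40, 86, 92, 78), (42, 26, 27, 28), (44, 21, 21, 24), (46, 26, 27, 31), (48, 43, 44, 51), (50, 46, 48, 55), (52, 46, 47, 54), (54, 46, 47, 55), (56, 47, 48, 56), (58, 68, 70, 77), (60, 134, 140, 145)]
wrist 0 [(-60, 155, 161, 166), (-58, 152, 157, 163), (-56, 152, 157, 163), (-54, 141, 144, 147), (-52, 104, 106, 69), (-50, 144, 159, 69), (-48, 153, 170, 74), (-46, 152, 169, 73), (-44, 153, 169, 73), (-42, 152, 169, 73), (-40, 152, 168, 73)]
  far [(26, 153, 163, 72), (28, 152, 168, 73), (30, 152, 168, 72), (32, 152, 168, 73), (34, 152, 168, 73), (36, 152, 167, 73), (38, 147, 160, 92), (40, 88, 93, 79), (42, 26, 27, 29), (44, 20, 21, 23), (46, 26, 26, 
[... 3550 characters left out ...]
 75, 81), (52, 62, 67, 73), (54, 48, 52, 58), (56, 45, 49, 53), (58, 70, 75, 78), (60, 115, 121, 123)]
scene 15 [(-60, 175, 182, 183), (-58, 176, 182, 184), (-56, 176, 183, 182), (-54, 176, 183, 177), (-52, 175, 178, 155), (-50, 176, 170, 124), (-48, 177, 166, 102), (-46, 179, 160, 91), (-44, 178, 163, 88), (-42, 174, 166, 86), (-40, 173, 167, 85)]
  far [(26, 170, 175, 85), (28, 172, 184, 89), (30, 173, 187, 91), (32, 173, 187, 91), (34, 171, 186, 88), (36, 164, 178, 84), (38, 145, 157, 77), (40, 119, 126, 72), (42, 95, 98, 79), (44, 80, 82, 87), (46, 76, 79, 87), (48, 76, 80, 88), (50, 73, 76, 84), (52, 65, 68, 76), (54, 55, 56, 62), (56, 53, 55, 58), (58, 83, 86, 88), (60, 126, 130, 133)]
```

step_arm(
  series=[
    {"hand": 0.5, "xyz": [-20, 0, -40], "spin": 0},
    {"hand": 1, "xyz": [-30, 2, -80], "spin": 0},
    {"hand": 1, "xyz": [-30, 2, -120], "spin": 0},
    {"hand": 1, "xyz": [-30, 2, -160], "spin": 0},
    {"hand": 1, "xyz": [-30, 2, -195], "spin": 0},
    {"hand": 1, "xyz": [-30, 2, -215], "spin": 0},
    {"hand": 1, "xyz": [-30, 2, -221], "spin": 0},
    {"hand": 1, "xyz": [-30, 2, -221], "spin": 0},
  ],
)

```text
t: 13.28
ee_pos: [476.3, 36.1, 45.7]
tcp_rot: [0.086, 0.996, -0.001, -0.002]
wrist_force: [0.5, 0.1, 0.2]
finger_gap: 0.1
gripper_force: 0.0
```

step_arm(
  series=[
    {"hand": 1, "xyz": [0, -3, -3], "spin": 0},
    {"hand": 1, "xyz": [10, -5, -3], "spin": 0},
    {"hand": 1, "xyz": [20, -6.5, -3], "spin": 0},
    {"hand": 1, "xyz": [25, -7.3, -3], "spin": 0},
    {"hand": 1, "xyz": [28, -8, -3], "spin": 0},
    {"hand": 1, "xyz": [30, -8.3, -3], "spin": 0},
    {"hand": 1, "xyz": [32, -8.6, -3], "spin": 0},
    {"hand": 1, "xyz": [32, -8.6, -3], "spin": 0},
  ],
)

```text
t: 13.95
ee_pos: [509.1, 27.8, 44.2]
tcp_rot: [0.087, 0.996, -0.0, -0.001]
wrist_force: [-2.7, 0.9, 2.4]
finger_gap: -0.1
gripper_force: 1.8
```

step_arm(
  series=[
    {"hand": 1, "xyz": [1, -0.2, 0], "spin": 0},
    {"hand": 1, "xyz": [2, -0.3, 0], "spin": 0},
    {"hand": 1, "xyz": [3, -0.5, 0], "spin": 0},
    {"hand": 1, "xyz": [3, -0.5, 0], "spin": 0},
  ],
)

```text
t: 14.28
ee_pos: [509.4, 27.3, 43.8]
tcp_rot: [0.087, 0.996, -0.001, -0.003]
wrist_force: [-15.2, 6.5, 10.4]
finger_gap: -0.1
gripper_force: 7.6
```

```bash
cat > edge.py <<'E'
from h import *
w=capture("wrist");o=readout.observe();print(o["t"],o["ee_pos"].round(1),o["wrist_force"].round(1))
th=-.172;R=np.array([[np.cos(th),-np.sin(th)],[np.sin(th),np.cos(th)]]);O=np.array([565.5,19])
im=np.array(w["pixels"]).astype(np.float32)
for y in(-29,-26,24,27):
    L=[]
    for x in np.arange(-64,-36,.5):
        r,c=proj(w,[*(O+R@[x,y]),38]);L.append(cv2.getRectSubPix(im,(1,1),(float(c),float(r)))[0,0])
    L=np.array(L);yel=(L[:,1]-L[:,2]>50);print(y,"yellow from",np.arange(-64,-36,.5)[yel.argmax()] if yel.any() else None)
print("tcp_f",(R.T@(o["ee_pos"][:2]-O)).round(1))
E
python3 edge.py
```

```text
14.3333 [509.4  27.4  43.8] [-13.8   7.   10.9]
-29 yellow from -46.5
-26 yellow from -46.5
24 yellow from -47.0
27 yellow from -47.0
tcp_f [-56.7  -1.4]
```

step_arm(
  series=[
    {"hand": 1, "xyz": [-10, 1.7, 0], "spin": 0},
    {"hand": 1, "xyz": [-30, 5, 2], "spin": 0},
    {"hand": 1, "xyz": [-30, 5, 40], "spin": 0},
    {"hand": 1, "xyz": [-30, 5, 80], "spin": 0},
    {"hand": 1, "xyz": [-30, 5, 120], "spin": 0},
    {"hand": 0, "xyz": [-20, 5, 160], "spin": 0},
    {"hand": 0, "xyz": [-5, 5, 200], "spin": 0},
    {"hand": 0, "xyz": [-2, 6, 222], "spin": 0},
    {"hand": 0, "xyz": [-2, 6, 222], "spin": 0},
    {"hand": 0, "xyz": [-2, 6, 222], "spin": 0},
  ],
)

```text
t: 15.17
ee_pos: [511.7, 33.9, 267.9]
tcp_rot: [0.087, 0.996, 0.001, 0.002]
wrist_force: [-0.3, -0.4, -0.8]
finger_gap: 43.1
gripper_force: 0.0
```

```bash
python3 prof.py | grep -A1 wrist | cut -c1-420; python3 - <<'E'
from h import *
import pickle
w,t,s=pickle.load(open("w8.pkl","rb"))
Z=dict(bar_nose=45,bar_tab=66,board=30,clamp_axis=125,handle_mid=125,right_support=41,fence_face=38)
for k in Z:
  for n,c in(("wrist",w),("scene",s)):
    for d in tip_of(n,k)[:2]:
        r,cc=d["point"];print(k,n,round(d["p"],2),atz(c,r,cc,Z[k]).round(1))
E
```

```text
wrist -20 [(-60, 156, 161, 167), (-58, 152, 158, 163), (-56, 154, 159, 163), (-54, 153, 158, 164), (-52, 157, 162, 168), (-50, 152, 157, 162), (-48, 115, 113, 105), (-46, 123, 133, 61), (-44, 152, 168, 72), (-42, 153, 169, 73), (-40, 153, 167, 72)]
  far [(26, 152, 168, 72), (28, 151, 167, 71), (30, 152, 168, 72), (32, 151, 167, 71), (34, 152, 168, 72), (36, 151, 168, 72), (38, 152, 168, 72), (40, 152, 167, 71), (42, 141, 157, 67), (44, 79, 87, 42), (46, 31, 32, 32), (48, 43, 44, 51), (50, 45, 47, 55), (52, 46, 47, 55), (54, 46, 47, 55), (56, 46, 48, 56), (58, 76, 79, 85), (60, 142, 147, 152)]
wrist 0 [(-60, 154, 159, 165), (-58, 153, 157, 163), (-56, 152, 157, 163), (-54, 152, 157, 162), (-52, 157, 162, 167), (-50, 149, 153, 156), (-48, 112, 112, 93), (-46, 130, 144, 63), (-44, 152, 168, 72), (-42, 152, 169, 73), (-40, 153, 169, 73)]
  far [(26, 152, 163, 71), (28, 149, 128, 64), (30, 154, 152, 70), (32, 152, 168, 73), (34, 151, 168, 72), (36, 152, 168, 72), (38, 152, 167, 72), (40, 152, 168, 72), (42, 139, 154, 66), (44, 66, 73, 37), (46, 27, 29, 30), (48, 39, 42, 48), (50, 45, 48,
[... 817 characters left out ...]

bar_nose scene 0.89 [204.1 429.   45. ]
bar_tab wrist 0.76 [609.5 263.   66. ]
bar_tab wrist 0.72 [705.7 181.9  66. ]
bar_tab scene 0.97 [840.7 166.2  66. ]
bar_tab scene 0.93 [767.1 216.2  66. ]
board wrist 0.64 [564.1  16.   30. ]
board scene 0.84 [562.5  14.9  30. ]
board scene 0.29 [ 771.6 -115.1   30. ]
clamp_axis wrist 0.96 [547.4 -79.2 125. ]
clamp_axis wrist 0.63 [546.2 -44.9 125. ]
clamp_axis scene 0.87 [552.4 -72.4 125. ]
handle_mid scene 0.52 [548.6 -39.2 125. ]
right_support wrist 0.84 [547.  -56.1  41. ]
right_support wrist 0.38 [ 575.6 -330.    41. ]
right_support scene 0.71 [548.8 -56.7  41. ]
fence_face wrist 0.86 [605.   13.4  38. ]
fence_face scene 0.82 [611.2  11.8  38. ]
```

step_arm(
  series=[
    {"hand": 1, "xyz": [15, 38, 0], "spin": 0},
    {"hand": 1, "xyz": [30, 76, 0], "spin": 0},
    {"hand": 1, "xyz": [45, 114, 0], "spin": 0},
    {"hand": 1, "xyz": [60, 152, 0], "spin": 0},
    {"hand": 1, "xyz": [74, 190, -5], "spin": 0},
    {"hand": 1, "xyz": [89, 228, -15], "spin": 0},
    {"hand": 1, "xyz": [102, 262, -35], "spin": 0},
    {"hand": 1, "xyz": [106, 274, -75], "spin": 0},
    {"hand": 1, "xyz": [106, 274, -115], "spin": 0},
    {"hand": 1, "xyz": [106, 274, -155], "spin": 0},
    {"hand": 1, "xyz": [106, 274, -185], "spin": 0},
    {"hand": 1, "xyz": [106, 274, -203], "spin": 0},
    {"hand": 1, "xyz": [106, 274, -203], "spin": 0},
  ],
)

```text
t: 17.1
ee_pos: [614.3, 305.8, 57.7]
tcp_rot: [0.087, 0.996, -0.003, -0.003]
wrist_force: [-0.3, -2.1, 0.4]
finger_gap: -0.2
gripper_force: 0.0
```

```bash
python3 - <<'E'
from h import *
w=capture("wrist");o=readout.observe();print(o["t"],o["ee_pos"].round(1),o["wrist_force"].round(1))
th=-.172;R=np.array([[np.cos(th),-np.sin(th)],[np.sin(th),np.cos(th)]]);O=np.array([565.5,19])
print("tcp_f",(R.T@(o["ee_pos"][:2]-O)).round(1))
a=np.array(w["pixels"]).astype(int);hsv=cv2.cvtColor(np.array(w["pixels"]),cv2.COLOR_RGB2HSV)
m=((hsv[...,0]>18)&(hsv[...,0]<30)&(hsv[...,1]>180)&(hsv[...,2]>90)).astype(np.uint8)
n,l,st,ce=cv2.connectedComponentsWithStats(m)
for i in range(1,n):
    if st[i,4]>40: x,y,ww,h,_=st[i];print(st[i],[ (R.T@(atz(w,r,c,79)[:2]-O)).round(1).tolist() for r,c in((y,x),(y,x+ww),(y+h,x),(y+h,x+ww))])
E
```

```text
17.15 [615.8 306.6  60.8] [-0.3 -0.   0.8]
tcp_f [  0.4 292. ]
[187 292  19  39 566] [[-11.8, 244.6], [-11.8, 251.3], [4.4, 242.8], [4.4, 249.7]]
```

step_arm(
  series=[
    {"hand": 1, "xyz": [-3.4, -20, 2], "spin": 0},
    {"hand": 1, "xyz": [-4.6, -27, 2], "spin": 0},
    {"hand": 1, "xyz": [-5.6, -33, 2], "spin": 0},
    {"hand": 1, "xyz": [-6.8, -40, 2], "spin": 0},
    {"hand": 1, "xyz": [-8.2, -47, 2], "spin": 0},
    {"hand": 1, "xyz": [-9.4, -54, 2], "spin": 0},
    {"hand": 1, "xyz": [-10.6, -61, 2], "spin": 0},
    {"hand": 1, "xyz": [-11.8, -68, 2], "spin": 0},
    {"hand": 1, "xyz": [-13, -75, 2], "spin": 0},
    {"hand": 1, "xyz": [-14.2, -82, 2], "spin": 0},
  ],
)

```text
t: 17.98
ee_pos: [604.6, 227.2, 67.5]
tcp_rot: [0.086, 0.996, 0.002, 0.002]
wrist_force: [1.2, 5.7, 4.9]
finger_gap: -0.0
gripper_force: 3.1
```

step_arm(
  series=[
    {"hand": 1, "xyz": [-1, -6, 0], "spin": 0},
    {"hand": 1, "xyz": [-2.1, -12, 0], "spin": 0},
    {"hand": 1, "xyz": [-3.1, -18, 0], "spin": 0},
    {"hand": 1, "xyz": [-4.2, -24, 0], "spin": 0},
    {"hand": 1, "xyz": [-5.2, -30, 0], "spin": 0},
    {"hand": 1, "xyz": [-6.2, -36, 0], "spin": 0},
    {"hand": 1, "xyz": [-7.3, -42, 0], "spin": 0},
    {"hand": 1, "xyz": [-8.3, -48, 0], "spin": 0},
    {"hand": 1, "xyz": [-9.4, -54, 0], "spin": 0},
    {"hand": 1, "xyz": [-10.4, -60, 0], "spin": 0},
    {"hand": 1, "xyz": [-11.5, -66, 0], "spin": 0},
    {"hand": 1, "xyz": [-12.5, -72, 0], "spin": 0},
    {"hand": 1, "xyz": [-13.5, -78, 0], "spin": 0},
  ],
)

```text
t: 19.07
ee_pos: [591.1, 149.5, 67.5]
tcp_rot: [0.086, 0.996, 0.002, 0.002]
wrist_force: [-1.4, 9.1, 6.1]
finger_gap: -0.2
gripper_force: 4.5
```

```bash
cat > barp.py <<'E'
from h import *
s=capture("scene");w=capture("wrist");save(s,"s9");save(w,"w9");o=readout.observe();print(o["t"],o["ee_pos"].round(1),o["wrist_force"].round(1))
th=-.172;R=np.array([[np.cos(th),-np.sin(th)],[np.sin(th),np.cos(th)]]);O=np.array([565.5,19])
print("tcp_f",(R.T@(o["ee_pos"][:2]-O)).round(1))
for c in(s,w):
  hsv=cv2.cvtColor(np.array(c["pixels"]),cv2.COLOR_RGB2HSV)
  m=((hsv[...,0]>18)&(hsv[...,0]<28)&(hsv[...,1]>180)&(hsv[...,2]>80)).astype(np.uint8)
  n,l,st,ce=cv2.connectedComponentsWithStats(m)
  for i in range(1,n):
    if st[i,4]>15: print(st[i],(R.T@(atz(c,ce[i][1],ce[i][0],66)[:2]-O)).round(1))
for k,z in(("bar_nose",45),("bar_tab",66),("board",30)):
  for n,c in(("scene",s),("wrist",w)):
    for d in tip_of(n,k)[:3]:
      q=atz(c,*d["point"],z);print(k,n,round(d["p"],2),(R.T@(q[:2]-O)).round(1))
E
python3 barp.py
```

```text
19.1667 [590.6 148.3  67.1] [2.1 3.6 2.9]
tcp_f [  2.6 131.7]
[ 70  24  22  22 134] [ -157.6 -1377.9]
[87 57 13  9 52] [  -67.  -1111.8]
[529 137  53  29 454] [-651.2  432.1]
[465 230  11  11  62] [-217.9  386.1]
[316 306   5   6  22] [166.3 234.8]
[274 320   7   9  41] [245.4 192.9]
[267 272  15  44 518] [  4.5 112.5]
bar_nose scene 0.78 [-111.8  564.9]
bar_nose scene 0.73 [-414.   340.2]
bar_nose scene 0.61 [  -8.9 -104.8]
bar_tab scene 0.88 [-320.9  157.6]
bar_tab scene 0.87 [167.4 236.2]
bar_tab scene 0.69 [243.2 193.1]
bar_tab wrist 0.55 [  1.6 116.4]
board scene 0.77 [ 0.1 -5.2]
board scene 0.31 [ -69.1 -131.5]
board wrist 0.91 [-2.5 -1.7]
```

step_arm(
  series=[
    {"hand": 1, "xyz": [-0.5, -3, 0], "spin": 0},
    {"hand": 1, "xyz": [-1, -6, 0], "spin": 0},
    {"hand": 1, "xyz": [-1.4, -8, 0], "spin": 0},
    {"hand": 1, "xyz": [-1.7, -10, 0], "spin": 0},
    {"hand": 1, "xyz": [-2, -11.5, 0], "spin": 0},
    {"hand": 1, "xyz": [-2, -11.5, 0], "spin": 0},
  ],
)

```text
t: 19.97
ee_pos: [588.0, 136.8, 65.9]
tcp_rot: [0.086, 0.996, 0.001, 0.001]
wrist_force: [1.7, 4.6, 4.3]
finger_gap: 0.0
gripper_force: 2.7
```

step_arm(
  series=[
    {"hand": 1, "xyz": [-0.2, -1, 0], "spin": 0},
    {"hand": 1, "xyz": [-0.4, -2, 0], "spin": 0},
    {"hand": 1, "xyz": [-0.5, -3, 0], "spin": 0},
    {"hand": 1, "xyz": [-0.5, -3, 0], "spin": 0},
  ],
)

```text
t: 20.3
ee_pos: [588.0, 135.5, 66.0]
tcp_rot: [0.086, 0.996, 0.002, 0.001]
wrist_force: [0.6, 12.9, 3.5]
finger_gap: -0.2
gripper_force: 6.2
```

step_arm(
  series=[
    {"hand": 1, "xyz": [-0.2, -1, 0], "spin": 0},
    {"hand": 1, "xyz": [-0.4, -2, 0], "spin": 0},
    {"hand": 1, "xyz": [-0.4, -2, 0], "spin": 0},
  ],
)

```text
t: 20.55
ee_pos: [588.1, 135.3, 66.1]
tcp_rot: [0.086, 0.996, 0.003, 0.002]
wrist_force: [-0.7, 20.1, 3.0]
finger_gap: 0.0
gripper_force: 9.9
```

```bash
python3 barp.py | grep -v '^\[.*\] \[.*-' ; python3 - <<'E'
from h import *
w=capture("wrist");s=capture("scene");b=np.array(s["pixels"])[150:310,200:390,::-1]
cv2.imwrite("pics/v10.png",np.hstack([np.array(w["pixels"])[80:400,40:420,::-1],cv2.resize(b,(380,320),interpolation=3)]))
E
```

```text
20.65 [588.1 135.3  66.1] [-0.1 19.6  3.3]
tcp_f [  2.4 118.5]
[316 306   5   6  18] [166.3 234.8]
[274 320   7   9  41] [245.4 192.9]
[267 274  16  42 479] [ 3.7 99.6]
bar_nose scene 0.95 [217.7  37.4]
bar_nose scene 0.9 [-425.6  337.7]
bar_nose scene 0.86 [   5.2 -116.9]
bar_tab scene 0.98 [-12.4 108.2]
bar_tab scene 0.95 [165.5 236.6]
bar_tab scene 0.79 [-217.5  380.9]
bar_tab wrist 0.8 [  1.  103.7]
board scene 0.76 [-3.4 -7.4]
board wrist 0.77 [-1.8 -3. ]
```

View pics/v10.png

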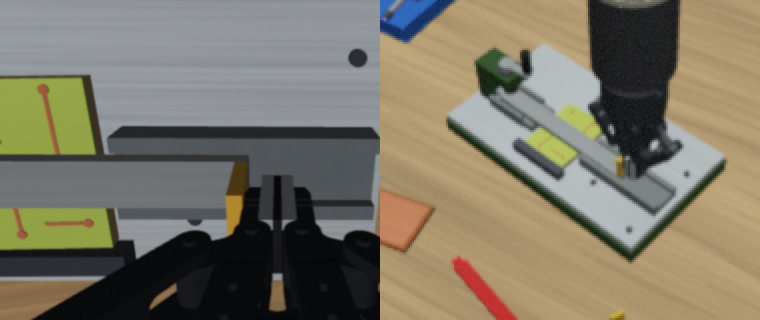

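The bar is home (hard stop at 20 N, nose at about -120) and the board is still against the fence. Next is the crank handle.

step_arm(
  series=[
    {"hand": 1, "xyz": [2, 12, 0], "spin": 0},
    {"hand": 1, "xyz": [4.3, 25, 5], "spin": 0},
    {"hand": 1, "xyz": [4, 25, 40], "spin": 0},
    {"hand": 1, "xyz": [4, 25, 80], "spin": 0},
    {"hand": 0.2, "xyz": [4, 25, 120], "spin": 0},
    {"hand": -0.1, "xyz": [-5, -10, 130], "spin": 0},
    {"hand": -0.1, "xyz": [-14, -50, 130], "spin": 0},
    {"hand": -0.1, "xyz": [-22, -90, 130], "spin": 0},
    {"hand": -0.1, "xyz": [-30, -130, 130], "spin": 0},
    {"hand": -0.1, "xyz": [-37, -165, 130], "spin": 0},
    {"hand": -0.1, "xyz": [-40, -175, 130], "spin": 0},
    {"hand": -0.1, "xyz": [-40, -175, 130], "spin": 0},
    {"hand": -0.1, "xyz": [-40, -175, 130], "spin": 0},
  ],
)

```text
t: 22.13
ee_pos: [545.8, -44.6, 195.1]
tcp_rot: [0.087, 0.996, -0.0, -0.001]
wrist_force: [0.8, 0.0, 0.2]
finger_gap: 46.9
gripper_force: 0.0
```

```bash
cat > hd.py <<'E'
from h import *
th=-.172;R=np.array([[np.cos(th),-np.sin(th)],[np.sin(th),np.cos(th)]]);O=np.array([565.5,19])
C={n:capture(n) for n in("wrist","scene","top")};o=readout.observe();print(o["t"],o["ee_pos"].round(1),o["wrist_force"].round(1),o["finger_gap"])
for k in("handle_mid","clamp_axis"):
  rs=[]
  for n,c in C.items():
    for d in tip_of(n,k)[:2]:
      q=atz(c,*d["point"],125);f=R.T@(q[:2]-O);print(k,n,round(d["p"],2),q[:2].round(1),f.round(1))
      if np.hypot(f[0],f[1]+99)<45 and d["p"]>.4: rs.append(ray(c,*d["point"]))
  if len(rs)>1: print("tri",tri(rs).round(1))
w=C["wrist"];save(w,"hd");hsv=cv2.cvtColor(np.array(w["pixels"]),cv2.COLOR_RGB2HSV)
E
python3 hd.py
```

```text
22.2833 [546.5 -43.  195.1] [0.3 0.3 0.2] 47.004201790231555
handle_mid wrist 0.95 [547.9 -46. ] [ -6.2 -67. ]
handle_mid scene 0.41 [551.  -33.2] [ -5.4 -53.9]
handle_mid scene 0.35 [821.3 -42.5] [262.6 -16.8]
handle_mid top 0.52 [550.1 -36.8] [ -5.6 -57.6]
tri [555.3 -42.8 105.7]
clamp_axis wrist 0.83 [547.7 -78. ] [ -1.  -98.7]
clamp_axis scene 0.87 [543.6 -80.7] [  -4.6 -102. ]
clamp_axis scene 0.59 [627.2  74.1] [51.3 64.9]
clamp_axis top 0.62 [546.2 -80.5] [  -2.  -101.3]
tri [546.  -78.8 127.8]
```

step_arm(
  series=[
    {"hand": -0.1, "xyz": [2, -2.5, -20], "spin": 0},
    {"hand": -0.1, "xyz": [2, -2.5, -40], "spin": 0},
    {"hand": -0.1, "xyz": [2, -2.5, -58], "spin": 0},
    {"hand": -0.1, "xyz": [2, -2.5, -68], "spin": 0},
    {"hand": -0.1, "xyz": [2, -2.5, -68], "spin": 0},
    {"hand": 0.3, "xyz": [2, -2.5, -68], "spin": 0},
    {"hand": 0.6, "xyz": [2, -2.5, -68], "spin": 0},
    {"hand": 1, "xyz": [2, -2.5, -68], "spin": 0},
    {"hand": 1, "xyz": [2, -2.5, -68], "spin": 0},
    {"hand": 1, "xyz": [2, -2.5, -68], "spin": 0},
    {"hand": 1, "xyz": [2, -2.5, -68], "spin": 0},
  ],
  grip_force=25,
)

```text
t: 23.5
ee_pos: [549.7, -45.5, 128.7]
tcp_rot: [0.086, 0.996, 0.001, 0.002]
wrist_force: [0.6, 6.0, 3.0]
finger_gap: 13.0
gripper_force: 25.2
```

```bash
python3 hd.py
```

```text
23.65 [549.7 -45.5 128.7] [0.9 4.8 3. ] 12.876647314526448
handle_mid wrist 0.61 [547.6 -45.7] [ -6.5 -66.8]
handle_mid top 0.44 [ 430.1 -329.8] [ -73.7 -366.8]
clamp_axis wrist 0.56 [547.1 -79.2] [ -1.3 -99.9]
clamp_axis scene 0.93 [552. -82.] [   4.  -101.9]
clamp_axis top 0.81 [548.1 -78. ] [ -0.5 -98.6]
tri [549.5 -80.6 122.5]
```

step_arm(
  series=[
    {"hand": 1, "xyz": [6.8, -0.7, 0], "spin": 0},
    {"hand": 1, "xyz": [13.2, -2.7, 0], "spin": 0},
    {"hand": 1, "xyz": [19.2, -6, 0], "spin": 0},
    {"hand": 1, "xyz": [24.4, -10.3, 0], "spin": 0},
    {"hand": 1, "xyz": [28.6, -15.6, 0], "spin": 0},
    {"hand": 1, "xyz": [31.7, -21.7, 0], "spin": 0},
    {"hand": 1, "xyz": [33.5, -28.2, 0], "spin": 0},
    {"hand": 1, "xyz": [34, -35, 0], "spin": 0},
  ],
)

```text
t: 24.62
ee_pos: [581.6, -82.5, 128.1]
tcp_rot: [0.087, 0.996, -0.0, -0.001]
wrist_force: [-9.0, 3.4, 12.1]
finger_gap: 13.1
gripper_force: 26.2
```

step_arm(
  series=[
    {"hand": 1, "xyz": [-1, 0, 2], "spin": 0},
    {"hand": 1, "xyz": [-2.3, -6.5, 2], "spin": 0},
    {"hand": 1, "xyz": [-4.1, -13.1, 2], "spin": 0},
    {"hand": 1, "xyz": [-7.5, -19, 2], "spin": 0},
    {"hand": 1, "xyz": [-12, -24.1, 2], "spin": 0},
    {"hand": 1, "xyz": [-17, -28, 2], "spin": 0},
    {"hand": 1, "xyz": [-23, -31, 2], "spin": 0},
    {"hand": 1, "xyz": [-29.5, -32.5, 2], "spin": 0},
    {"hand": 1, "xyz": [-36, -32.9, 2], "spin": 0},
  ],
)

```text
t: 25.37
ee_pos: [546.3, -113.5, 128.8]
tcp_rot: [0.087, 0.996, 0.001, 0.0]
wrist_force: [2.6, 9.8, -6.8]
finger_gap: 12.8
gripper_force: 25.5
```

```bash
python3 hd.py
```

```text
25.5167 [ 545.4 -113.5  128.7] [-1.4  9.4 -4.1] 12.694417077597315
handle_mid wrist 0.81 [ 543.1 -114. ] [   0.7 -134.9]
clamp_axis wrist 0.84 [545.7 -80.9] [  -2.4 -101.8]
clamp_axis scene 0.85 [548.8 -75.7] [ -0.3 -96.1]
clamp_axis top 0.69 [543.8 -84.1] [  -3.7 -105.3]
tri [545.6 -81.4 121.4]
```

step_arm(
  series=[
    {"hand": 1, "xyz": [-6.6, 2, -1], "spin": 0},
    {"hand": 1, "xyz": [-12.9, 4.4, -1], "spin": 0},
    {"hand": 1, "xyz": [-18.7, 8, -1], "spin": 0},
    {"hand": 1, "xyz": [-23.6, 12.7, -1], "spin": 0},
    {"hand": 1, "xyz": [-27.5, 18.2, -1], "spin": 0},
    {"hand": 1, "xyz": [-30.3, 24.5, -1], "spin": 0},
    {"hand": 1, "xyz": [-31.7, 31.1, -1], "spin": 0},
    {"hand": 1, "xyz": [-31.8, 37.9, -1], "spin": 0},
  ],
)

```text
t: 26.48
ee_pos: [513.4, -76.0, 128.5]
tcp_rot: [0.086, 0.996, -0.0, -0.001]
wrist_force: [-4.2, -2.1, 6.3]
finger_gap: 12.8
gripper_force: 26.4
```

Forces stay low, so I'll continue to a full turn.

step_arm(
  series=[
    {"hand": 1, "xyz": [1.3, 6.6, 1], "spin": 0},
    {"hand": 1, "xyz": [3.9, 12.9, 1], "spin": 0},
    {"hand": 1, "xyz": [7.6, 18.6, 1], "spin": 0},
    {"hand": 1, "xyz": [12.4, 23.4, 1], "spin": 0},
    {"hand": 1, "xyz": [18.1, 27.1, 1], "spin": 0},
    {"hand": 1, "xyz": [24.4, 29.6, 1], "spin": 0},
    {"hand": 1, "xyz": [33.9, 31, 1], "spin": 0},
  ],
)

```text
t: 27.07
ee_pos: [548.5, -45.0, 128.8]
tcp_rot: [0.086, 0.996, -0.0, -0.001]
wrist_force: [-3.0, -5.5, -6.6]
finger_gap: 13.0
gripper_force: 25.4
```

```bash
python3 hd.py
```

```text
27.2167 [549.9 -45.3 128.9] [ 1.6 -0.1 -8.1] 12.960797623347474
handle_mid wrist 0.88 [546.1 -46.3] [ -7.9 -67.7]
handle_mid scene 0.4 [661.2  56.3] [87.9 53.1]
handle_mid scene 0.29 [625.4  61.9] [51.7 52.6]
handle_mid top 0.48 [534.8  31.6] [-32.4   7.2]
clamp_axis wrist 0.51 [550.   73.6] [-24.6  51.1]
clamp_axis scene 0.85 [559.3 -69.8] [  9.1 -88.5]
clamp_axis top 0.84 [543.2 -75.6] [ -5.8 -97. ]
tri [547.6 -78.4 110.8]
```

step_arm(
  series=[
    {"hand": 1, "xyz": [6.5, -1, -1], "spin": 0},
    {"hand": 1, "xyz": [12.4, -3.5, -1], "spin": 0},
    {"hand": 1, "xyz": [17.6, -7, -1], "spin": 0},
    {"hand": 1, "xyz": [22.4, -11.5, -1], "spin": 0},
    {"hand": 1, "xyz": [26.4, -16.8, -1], "spin": 0},
    {"hand": 1, "xyz": [29.4, -22.7, -1], "spin": 0},
    {"hand": 1, "xyz": [31.2, -29, -1], "spin": 0},
    {"hand": 1, "xyz": [31.7, -34.2, -1], "spin": 0},
    {"hand": 1, "xyz": [31.7, -34.2, -1], "spin": 0},
  ],
)

```text
t: 28.27
ee_pos: [580.9, -81.1, 128.8]
tcp_rot: [0.087, 0.996, -0.0, 0.001]
wrist_force: [3.7, -1.5, -2.7]
finger_gap: 12.8
gripper_force: 25.8
```

```bash
python3 hd.py
```

```text
28.4167 [580.9 -80.3 128.8] [ 6.1 -0.7 -3.7] 12.783235899037889
handle_mid wrist 0.81 [580.1 -81.8] [ 31.6 -96.8]
handle_mid scene 0.69 [601.5 -32.7] [ 44.3 -44.8]
clamp_axis wrist 0.9 [546.9 -80.2] [  -1.3 -100.9]
clamp_axis scene 0.88 [545.5 -84.1] [  -2.1 -105. ]
clamp_axis scene 0.23 [648.6  79. ] [71.6 73.3]
clamp_axis top 0.8 [538.8 -79.1] [  -9.5 -101.2]
tri [543.9 -81.1 124.8]
```

step_arm(
  series=[
    {"hand": 0.4, "xyz": [0, 0, 0], "spin": 0},
    {"hand": 0.1, "xyz": [0, 0, 0], "spin": 0},
    {"hand": -0.1, "xyz": [0, 0, 0], "spin": 0},
    {"hand": -0.1, "xyz": [0, 0, 0], "spin": 0},
    {"hand": -0.1, "xyz": [0, 0, 20], "spin": 0},
    {"hand": -0.1, "xyz": [0, 0, 60], "spin": 0},
    {"hand": -0.1, "xyz": [-20, 20, 100], "spin": 0},
    {"hand": -0.1, "xyz": [-50, 50, 130], "spin": 0},
    {"hand": -0.1, "xyz": [-75, 80, 140], "spin": 0},
    {"hand": -0.1, "xyz": [-75, 110, 140], "spin": 0},
    {"hand": -0.1, "xyz": [-75, 110, 140], "spin": 0},
    {"hand": -0.1, "xyz": [-75, 110, 140], "spin": 0},
  ],
)

```text
t: 29.72
ee_pos: [504.6, 32.3, 269.4]
tcp_rot: [0.085, 0.996, 0.001, 0.001]
wrist_force: [0.3, 0.0, -0.1]
finger_gap: 46.9
gripper_force: 0.0
```

```bash
python3 hd.py; python3 barp.py | grep -E "bar_|board|\[ ?-?[0-9. ]+ +(9|10)[0-9]"; python3 prof.py | grep -A1 wrist | cut -c1-420 | grep far; python3 - <<'E'
from h import *
for n in("scene","top"):
    c=capture(n)
    for k in("key","tray","spool","bitblock","blank"):
        for d in tip_of(n,k)[:1]: print(n,k,round(d["p"],2),atz(c,*d["point"],0).round(0))
E
```

```text
29.8667 [505.   29.9 267.8] [ 0.4 -0.1 -0.4] 47.34856963065111
handle_mid wrist 0.8 [576.3 -83.5] [ 28.1 -99.2]
handle_mid scene 0.65 [576. -72.] [ 26.  -87.8]
handle_mid top 0.43 [582.  -76.6] [ 32.7 -91.4]
tri [577.2 -76.9 126.7]
clamp_axis wrist 0.67 [545.2 -78.2] [ -3.3 -99.3]
clamp_axis top 0.8 [548.1 -81.9] [   0.2 -102.4]
tri [550.9 -83.5 112.8]
[319 226   6  11  45] [  3.1 105.1]
[412 220  13  30 263] [  1.3 100.9]
bar_nose scene 0.96 [216.3  42. ]
bar_nose scene 0.88 [-111.   563.5]
bar_nose scene 0.69 [219.8 367.4]
bar_nose wrist 0.9 [166.9  12. ]
bar_nose wrist 0.84 [   1.4 -120.9]
bar_nose wrist 0.71 [167.5 315. ]
bar_tab scene 0.97 [163.5 236.8]
bar_tab scene 0.87 [248.5 198.9]
bar_tab scene 0.68 [-329.8  152.3]
bar_tab wrist 0.76 [  2.6 100. ]
bar_tab wrist 0.72 [109.8 185.5]
board scene 0.85 [ 9.5 -3. ]
board scene 0.56 [ -41.2 -374.8]
board wrist 0.89 [-0.5 -1.4]
  far [(26, 153, 169, 73), (28, 153, 168, 72), (30, 153, 169, 72), (32, 153, 169, 72), (34, 153, 168, 72), (36, 152, 168, 72), (38, 153, 169, 73), (40, 152, 169, 72), (42, 143, 159, 68), (44, 79, 87, 42), (46
[... 434 characters left out ...]
56), (56, 47, 48, 57), (58, 68, 70, 77), (60, 131, 136, 142)]
  far [(26, 150, 156, 70), (28, 153, 119, 64), (30, 156, 159, 72), (32, 153, 169, 73), (34, 153, 169, 73), (36, 153, 169, 73), (38, 152, 168, 72), (40, 152, 168, 73), (42, 134, 149, 64), (44, 54, 59, 34), (46, 27, 28, 32), (48, 42, 43, 50), (50, 47, 48, 56), (52, 47, 49, 56), (54, 47, 49, 56), (56, 47, 49, 57), (58, 68, 70, 78), (60, 130, 135, 141)]
scene key 0.42 [ 462. -353.    0.]
scene tray 0.84 [ 436. -380.    0.]
scene bitblock 0.74 [ 600. -362.    0.]
scene blank 0.86 [ 767. -122.    0.]
top key 0.42 [ 457. -380.    0.]
top tray 0.27 [ 448. -376.    0.]
top bitblock 0.96 [ 588. -388.    0.]
top blank 0.7 [ 764. -119.    0.]
```

```bash
python3 -c "
from plant import sign_off
print(sign_off())"
```

```text
the job is handed in; nothing more can be done
None
```

I handed the job in at about 30 s: the key is in the blue tray, the board is flat against the fence, the bar is home on its stop, and the clamp is cranked to about 12.4 rad, inside the firm range (worked out from the handle's position, not read directly).

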